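# Lock a printing block in its jig and check its height

### The arm

A 7-joint arm with a two-finger parallel gripper is mounted at the origin on the work surface. World frame = base frame: x ahead of the robot, y to its left, z up, the work surface at z = 0. Lengths are in mm, angles in rad, forces in N, time in s.
With the tool pointing down it reaches from about 400 to 750 mm from the base axis. Payload 19.5 kg.
Tool frame: the origin (TCP) lies between the finger pads; the fingertips stand 8 mm ahead of it and the grasp point (between the pads) lies 11 mm behind it (r.finger_overhang is the distance from the TCP to the fingertips, in mm); z points along the fingers, y is the line along which they close (so a half turn about z gives the same grasp; the last joint's range is limited). The gripper opens to 85 mm and grips with 20 to 120 N. Pads are 22 mm wide; open, the fingers measure 114 mm over their backs; the gripper's body (76 mm by 85 mm) begins 54 mm behind the grasp point. The pads swing forward as they close: fully open they stand 13 mm farther back than shut.
Start: joints at [1.083, 0.707, -0.028, 1.485, 0.022, 0.951, -0.075], TCP at [247.918, -518.78, 239.268] pointing down, gripper open.
Joint ranges: [-2.71, 2.71], [-0.32, 2.16], [-1.57, 1.52], [0, 2.45], [-1.46, 4.6], [0, 2.02], [-2.83, 2.83]. Speed limits (rad/s): [1.89, 1.89, 2.57, 2.57, 3.01, 3.01, 3.01].

### API

Orientations are given as a rotation vector (axis times angle).
In Python, from rig import monitor, eyes, workorder, r gives the robot as it stands.
- The arm moves only by the shell command python3 -m inch 'ROWS'. ROWS is JSON, a list of rows, each an object with "gripper": the finger opening in cm, from 0 to 8.54; "offset": the shift along the tool's x, y, z in cm, a list of three; "delta_rot": the turn, a rotation vector about the tool's x, y, z in rad, a list of three. A call has 1 to 12 rows; each row is the pose to reach, as a shift and turn from the pose commanded when the call began, along the tool's axes at that moment; what a row does not reach only later rows make up. A row lasts 1/12 s, in which the tool goes at most 41.7 mm and 7.16 degrees, less where a joint would pass 70% of its speed; a pose out of reach is approached as far as the arm can. A call with a gripper value outside its range is refused whole. The fingers move at their own pace and stop on an object; the grip force is fixed at half the most. Time passes only in rows, so rows that repeat a pose let the fingers close. It gives the time, the measured TCP pose, the force, the opening and the grip force at its end, in the units of the state.
- monitor.read_state(): the state, without advancing time (a new reading comes with each control period).
- eyes.grab_frame(name): name is "side" or "top" or "wrist"; returns a dict with "frame" (384x512x3 uint8, blue, green, red), "intrinsics" (3x3 intrinsics, pixels), "dist_coeffs" ([k1, k2, p1, p2, k3] as OpenCV has them; the pictures are not rectified), "R" (3x3) and "t" (3): a world point X has camera coordinates R X + t; the wrist camera has in their place "tool_from_camera" (4x4, takes a point from camera to tool coordinates, whose origin is the TCP and whose axes are the flange's). Camera axes: x right, y down, z forward; pixel columns grow to the right and rows downward; lengths in mm; the calibration is good to about 2 mm. A picture is of the moment at which its call begins: read the wrist's pose just before it. There is no depth.
- workorder.finish_job(): hands the job in; it is judged then, once.
The state is a dict: "time": time; "joint_positions": joint angles; "joint_vel": joint speeds; "joint_efforts": joint torques, N m; "tool_pos": TCP position; "tool_rot": TCP orientation; "ft_force": force on the tool from outside, world axes, zero at the start; "torque": the same for the moment, N m; "width": finger opening in mm; "finger_force": force on a finger pad.
Only numpy, scipy, OpenCV 4.12 (cv2) and the standard library are available. Lean on these libraries where they do the work, as an engineer would, in place of code of your own. Each camera call takes 0.05 s, during which the arm holds its last target. There are 200 camera calls.

### The job

Lock the printing block in its jig: turn the red bolt knob clockwise until it is fully home at its stop, then the yellow one, then the blue one. Then push the height gauge down until its foot sits on the block, and leave it there. Do not disturb the other things on the bench.

Things in the scene. Friction and masses are not known exactly. Their poses are not given: they have to be found in the camera images.
- jig: Printing jig: fixed plywood plate 260 (x) x 360 (y) x 18 mm, origin at the centre of its underside, x away from the robot at yaw 0. Three aluminium straps (top 48.5 mm above the table) hold a block; each has a bolt knob: left and right (x 0, y +/-125 mm) and front (x -95 mm, y 0). Which colour is where changes. A height gauge stands at its far side.
- red_grip (a point): Grip point of the red bolt knob: a flat red plastic bar 72 mm long, 16 mm thick, 34 mm high, on a steel disc of 38 mm diameter on a brass collar. The point is on the turning axis, 88.5 mm above the table, 12 mm below the bar's top and 22 mm above the bar's underside; x lies along the bar's length, y across it (pinch along y), z up.
- red_knob (a joint): Turn of the red bolt, rad; grows clockwise seen from above; start 0.45 to 1.0. Captive (does not rise or sink), with a steady friction of about 0.12 N m; stays where it is left. Its hard end stop lies between 1.9 and 2.4 rad, different on each knob: it must be felt (moment well above friction, e.g. 0.4 N m, the knob no longer following).
- yellow_grip (a point): Grip point of the yellow bolt knob: a flat yellow plastic bar 72 mm long, 16 mm thick, 34 mm high, on a steel disc of 38 mm diameter on a brass collar. The point is on the turning axis, 88.5 mm above the table, 12 mm below the bar's top and 22 mm above the bar's underside; x lies along the bar's length, y across it (pinch along y), z up.
- yellow_knob (a joint): Turn of the yellow bolt, rad; grows clockwise seen from above; start 0.45 to 1.0. Captive (does not rise or sink), with a steady friction of about 0.12 N m; stays where it is left. Its hard end stop lies between 1.9 and 2.4 rad, different on each knob: it must be felt (moment well above friction, e.g. 0.4 N m, the knob no longer following).
- blue_grip (a point): Grip point of the blue bolt knob: a flat blue plastic bar 72 mm long, 16 mm thick, 34 mm high, on a steel disc of 38 mm diameter on a brass collar. The point is on the turning axis, 88.5 mm above the table, 12 mm below the bar's top and 22 mm above the bar's underside; x lies along the bar's length, y across it (pinch along y), z up.
- blue_knob (a joint): Turn of the blue bolt, rad; grows clockwise seen from above; start 0.45 to 1.0. Captive (does not rise or sink), with a steady friction of about 0.12 N m; stays where it is left. Its hard end stop lies between 1.9 and 2.4 rad, different on each knob: it must be felt (moment well above friction, e.g. 0.4 N m, the knob no longer following).
- block_top (a point): Centre of the upper face of the printing block: 100 x 152 x 23 mm, wood with a grey-green face and a pale leaf pattern, loose on the jig but held under the straps; its top is 41 mm above the table. z up.
- gauge_foot (a point): Centre of the underside of the height gauge's brass foot, 28 mm diameter, at the lower end of a vertical steel rod in the gauge's grey arm, above the block. The gauge: post 168 mm tall at the jig's far side, arm 90 mm long towards the robot, at 110 to 132 mm above the table.
- gauge_button (a point): Centre of the upper face of the black push button, 34 mm diameter and 12 mm high, on the top of the same rod, 120 mm above the foot's underside: press it down from above.
- gauge_slide (a joint): How far the gauge's foot has been pushed down, m. A sprung slide with 3 to 6 N of resistance that stays where it is left; 0 is 50 mm above the block, the start is 0 to 0.02. It meets the block near 0.05, where the force rises sharply.
- ink_jar: Bystander, not to be moved: amber glass ink jar, 38 mm diameter, 50 mm high, on the jig's far left corner; origin at its underside.
- paint_pot: Bystander, not to be moved: green paint pot with a white lid, 36 mm diameter, 45 mm high, on the jig's near right corner; origin at its underside.
- film_camera: Bystander, not to be moved: black film camera 130 mm wide, 92 mm high, on the table to the left; origin at its underside.
- paint_bottle: Bystander, not to be moved: blue paint bottle, 54 mm diameter, 130 mm high, on the table to the right; origin at its underside.
- brayer: Bystander, not to be moved: ink roller, black rubber roll 90 mm wide with a dark wooden handle, 160 mm long, lying at the right; origin at its underside.
- brush_mug: Bystander, not to be moved: white ceramic mug, 80 mm diameter, 90 mm high, at the left; origin at its underside.
- palette_knife: Bystander, not to be moved: palette knife 200 mm long, lying near the robot at the right; origin at its underside.
Not all that is in view belongs to the job. What is shaped like the part that bears block_top but orange or pink is not meant.

How it is judged (in metres and radians):
On the way, in this order (a step that is already met when the one before it is completed fails the run):
1. the red bolt is turned home against its stop (value of joint red_knob above 2 rad), for 0.1 s.
2. the yellow bolt is turned home against its stop (value of joint yellow_knob above 1.82 rad), for 0.1 s.
3. the blue bolt is turned home against its stop (value of joint blue_knob above 2.2 rad), for 0.1 s.
4. the gauge's foot has been pushed down onto the block (z of gauge_foot in the frame of block_top below 0.0015 m), for 0.2 s.
At the end, for the whole second after the job is handed in: All three bolt knobs are within 0.1 rad (6 degrees) of their end stops, turned home in the order red, yellow, blue, and the gauge's foot rests on the block's upper face (within 1.5 mm), left there by the robot (value of joint red_knob above 2 rad and value of joint yellow_knob above 1.82 rad and value of joint blue_knob above 2.2 rad and z of gauge_foot in the frame of block_top between -0.003 and 0.0015 m); the robot touches nothing.
It fails at once if one of the other things (ink jar, paint pot, camera, paint bottle, roller, mug, palette knife) is moved by more than 30 mm (distance of any of ink_jar, paint_pot, film_camera, paint_bottle, brayer, brush_mug, palette_knife from where it was at the start of the episode above 0.03 m).
It also fails if it takes over 72 s, if anything falls off the work surface, if the arm or the gripper's body presses on something with over 40 N, if the wrist force passes 120 N, or if a joint passes its speed limit or range.

## Working session

There is one attempt and no reset: what is moved stays moved. The work goes in short steps, Python scripts to look and compute and a shell command to move; the robot and the scene stay as the last step left them, time stands still between calls to the robot, and variables do not carry over. Pictures are saved under pics/ and viewed, at most 12 in all, crops included, and the job is handed in when it is done.

```bash
mkdir -p pics; ls; python3 - <<'E'
from rig import monitor, eyes, r
import cv2,pickle,numpy as np
s=monitor.read_state()
for k in s: print(k,s[k])
for n in("top","side"):
    f=eyes.grab_frame(n); pickle.dump(f,open(f"pics/{n}.pkl","wb")); cv2.imwrite(f"pics/{n}.png",cv2.resize(f["frame"],(800,600),interpolation=cv2.INTER_CUBIC))
    print(n,-np.array(f["R"]).T@np.array(f["t"]),f["dist_coeffs"])
E
```

```text
pics
time 0.0
joint_positions [ 1.08330177  0.70709301 -0.0276095   1.48501114  0.02199599  0.95089997
 -0.07552704]
joint_vel [ 8.05483519e-04 -1.00372231e-04  6.81391979e-06  1.42345381e-03
 -5.39768576e-05  1.28945227e-04  8.42042599e-04]
joint_efforts [-2.24822528e-03 -8.83227682e+01  1.23337694e+00 -2.36174834e+01
  1.67546893e-02  6.49471243e-03  1.09398195e-05]
tool_pos [ 247.8090984  -518.56946604  238.8304011 ]
tool_rot [-3.06283899e+00 -6.94178043e-01  4.42803869e-04]
ft_force [ 0.33438955  0.26409149 -0.54408496]
torque [-0.0065136   0.02407484 -0.01172742]
finger_force 0.0
width 85.19366378091232
top [ 305.59314051  -11.09716613 1539.1694091 ] [-0.05122875  0.          0.          0.          0.        ]
side [-210.79601501  640.55861353  842.18979649] [-0.01561011  0.          0.          0.          0.        ]
```

View pics/top.png

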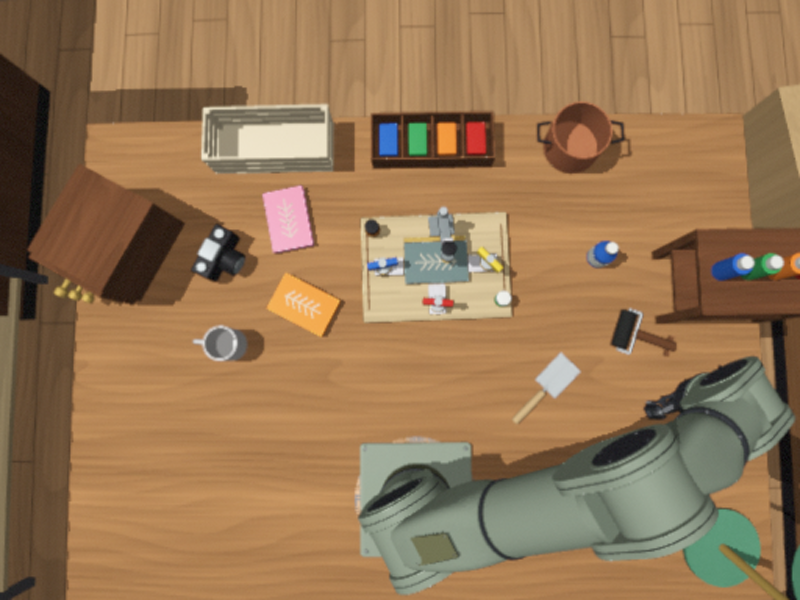

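View pics/side.png

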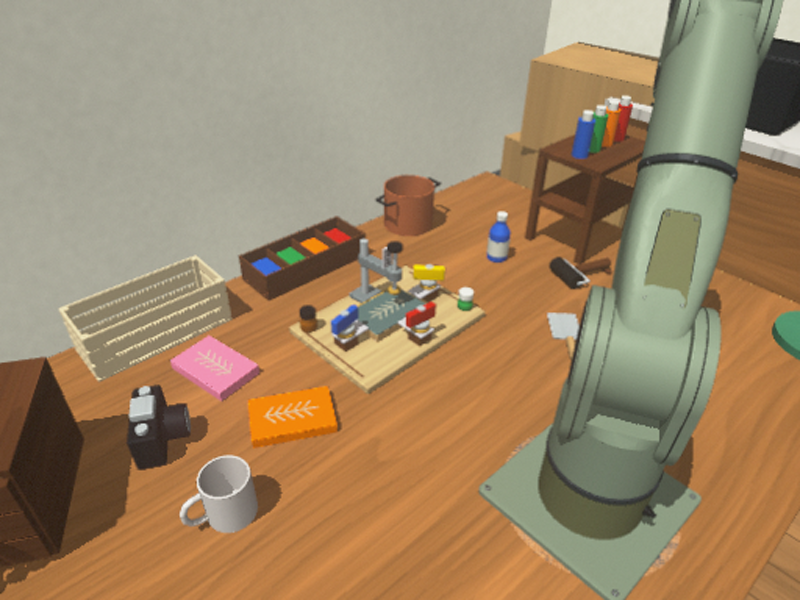

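The top view shows red at (437,302) at the front, yellow at (490,259) on the right, blue at (383,264) on the left, and the black button at (449,248). The grey-green block in the jig at (435,260) is the one meant. The orange (305,303) and pink (288,218) blocks are decoys. The side view agrees. Next I'll measure these in pixels.

```bash
cat > h.py <<'E'
import numpy as np,cv2,pickle
from scipy.spatial.transform import Rotation as Ro
def cam(f,s=None):
    if "R" in f: return np.array(f["R"]),np.array(f["t"]).ravel()
    T=np.eye(4);T[:3,:3]=Ro.from_rotvec(s["tool_rot"]).as_matrix();T[:3,3]=s["tool_pos"]
    M=np.linalg.inv(T@np.array(f["tool_from_camera"]));return M[:3,:3],M[:3,3]
def unproj(f,px,z,s=None):
    R,t=cam(f,s);p=cv2.undistortPoints(np.array(px,float).reshape(-1,1,2),np.array(f["intrinsics"]),np.array(f["dist_coeffs"]))[:,0]
    d=np.c_[p,np.ones(len(p))]@R;c=-R.T@t
    return c+d*((z-c[2])/d[:,2])[:,None]
def proj(f,X,s=None):
    R,t=cam(f,s);return cv2.projectPoints(np.array(X,float).reshape(-1,1,3),cv2.Rodrigues(R)[0],t,np.array(f["intrinsics"]),np.array(f["dist_coeffs"]))[0][:,0]
def bar(f,col,box,z=100.5,s=None):
    hsv=cv2.cvtColor(f["frame"],cv2.COLOR_BGR2HSV);h,S,V=[hsv[...,i].astype(int) for i in range(3)]
    m=((S>150)&(V>90)&{"red":(h<8)|(h>172),"yellow":(h>22)&(h<34),"blue":(h>104)&(h<125)}[col]).astype(np.uint8)
    k=np.zeros_like(m);x0,y0,x1,y1=box;k[y0:y1,x0:x1]=1;m*=k
    ys,xs=np.nonzero(m);P=unproj(f,np.c_[xs,ys],z,s)[:,:2].astype(np.float32)
    (c,wh,_)=cv2.minAreaRect(P);w=np.linalg.eigh(np.cov((P-P.mean(0)).T))[1][:,1]
    return np.array(c),P.mean(0),wh,np.degrees(np.arctan2(w[1],w[0]))%180
E
python3 - <<'E'
from h import *
f=pickle.load(open("pics/top.pkl","rb"))
for c,b in(("red",(265,180,300,205)),("yellow",(300,150,330,180)),("blue",(230,155,265,178))): print(c,bar(f,c,b))
j=unproj(f,np.array([(362,219),(507,213),(512,316),(365,321)])*.64,18);print(j)
print("blk",unproj(f,np.array([(404,243),(468,242),(469,282),(404,283)])*.64,41))
print("button z~155",unproj(f,np.array([(449,246)])*.64,150))
print(Ro.from_rotvec([-3.06283899e+00,-6.94178043e-01,0]).as_matrix().round(3))
cv2.imwrite("pics/crop.png",cv2.resize(f["frame"][125:215,220:340],(800,600),interpolation=cv2.INTER_CUBIC))
E
```

```text
red (array([459.40533447, -55.34804535]), array([459.32343 , -56.111805], dtype=float32), (64.48554229736328, 14.413129806518555), np.float64(85.22007566130065))
yellow (array([ 557.01098633, -176.65161133]), array([ 554.7622 , -178.58519], dtype=float32), (66.40843963623047, 18.07393455505371), np.float64(45.394286246101714))
blue (array([549.85803223,  71.59844208]), array([549.7573 ,  70.74319], dtype=float32), (12.943023681640625, 63.79892349243164), np.float64(101.01120583807818))
[[ 675.30564547  125.44909667   18.        ]
 [ 685.766217   -232.24657761   18.        ]
 [ 431.19723062 -237.29718872   18.        ]
 [ 422.75451886  118.25206644   18.        ]]
blk [[ 608.97216492   21.67073995   41.        ]
 [ 609.5198324  -132.84084918   41.        ]
 [ 512.06125018 -133.25625222   41.        ]
 [ 511.40122644   22.47182737   41.        ]]
button z~155 [[578.81654985 -81.34095743 150.        ]]
[[ 0.902  0.431 -0.   ]
 [ 0.431 -0.902  0.001]
 [ 0.    -0.001 -1.   ]]
```

View pics/crop.png

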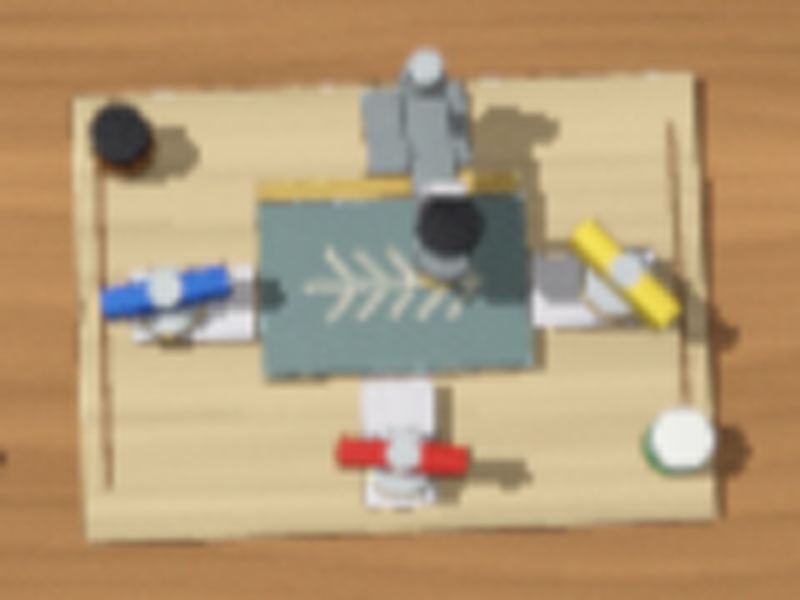

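The enlarged crop confirms it. Red is at the front (403,455), yellow on the right (627,272) and blue on the left (165,290). The grey-green leaf block is in the jig and the black button is at (448,222). First I'll hover over red.

```bash
cat >> h.py <<'E'
def go(x,y,z,ang,s=None):
    "offset cm & rot z for tool-down target; ang = world angle (deg) of tool x"
    from rig import monitor
    s=s or monitor.read_state();R=Ro.from_rotvec(s["tool_rot"]).as_matrix();a=np.radians(ang)
    T=np.array([[np.cos(a),np.sin(a),0],[np.sin(a),-np.cos(a),0],[0,0,-1]])
    print("t",round(s["time"],2),"pos",np.round(s["tool_pos"],1),"xang",np.degrees(np.arctan2(R[1,0],R[0,0])).round(2),"q7",s["joint_positions"][6].round(2),"F",np.round(s["ft_force"],1),"M",np.round(s["torque"],2),"w",round(s["width"],1))
    print("offset cm",(R.T@(np.array([x,y,z])-s["tool_pos"])/10).round(2),"rot",Ro.from_matrix(R.T@T).as_rotvec().round(3))
E
python3 -c "
from h import *
go(440,-56,240,85)"
```

```text
t 0.1 pos [ 247.8 -518.6  238.9] xang 25.54 q7 -0.08 F [-0.7 -0.7 -0.6] M [-0.   -0.04 -0.02] w 85.4
offset cm [ 37.29 -33.45  -0.08] rot [-1.000e-03 -0.000e+00 -1.038e+00]
```

```bash
python3 -m inch '[{"gripper":8.5,"offset":[18.6,-16.7,0],"delta_rot":[0,0,-0.52]},{"gripper":8.5,"offset":[18.6,-16.7,0],"delta_rot":[0,0,-0.52]},{"gripper":8.5,"offset":[18.6,-16.7,0],"delta_rot":[0,0,-0.52]},{"gripper":8.5,"offset":[18.6,-16.7,0],"delta_rot":[0,0,-0.52]},{"gripper":8.5,"offset":[18.6,-16.7,0],"delta_rot":[0,0,-0.52]},{"gripper":8.5,"offset":[18.6,-16.7,0],"delta_rot":[0,0,-0.52]},{"gripper":8.5,"offset":[37.3,-33.4,0],"delta_rot":[0,0,-1.04]},{"gripper":8.5,"offset":[37.3,-33.4,0],"delta_rot":[0,0,-1.04]},{"gripper":8.5,"offset":[37.3,-33.4,0],"delta_rot":[0,0,-1.04]},{"gripper":8.5,"offset":[37.3,-33.4,0],"delta_rot":[0,0,-1.04]},{"gripper":8.5,"offset":[37.3,-33.4,0],"delta_rot":[0,0,-1.04]},{"gripper":8.5,"offset":[37.3,-33.4,0],"delta_rot":[0,0,-1.04]}]'; python3 -c "
from h import *
go(440,-56,240,85)"
```

```text
time: 1.1
tool_pos: [440.4, -55.4, 239.3]
tool_rot: [-2.312, -2.127, 0.0]
ft_force: [2.3, -1.4, 0.6]
width: 85.1
finger_force: 0.0
t 1.1 pos [440.4 -55.4 239.3] xang 85.23 q7 -0.26 F [ 2.3 -1.4  0.6] M [-0.04 -0.06 -0.04] w 85.1
offset cm [-0.07 -0.04 -0.07] rot [-0.    -0.     0.004]
```

```bash
python3 - <<'E'
from h import *
from rig import monitor,eyes
s=monitor.read_state();f=eyes.grab_frame("wrist");pickle.dump((s,f),open("pics/w1.pkl","wb"))
cv2.imwrite("pics/w1.png",cv2.resize(f["frame"],(800,600)))
for n,p in dict(red=(459,-56,100),yel=(555,-178,100),blue=(550,71,100)).items(): print(n,proj(f,[p],s)*800/512)
E
```

```text
red [[419.59588515 291.04754907]]
yel [[565.03497696 446.44067758]]
blue [[563.35500834  62.6633443 ]]
```

View pics/w1.png

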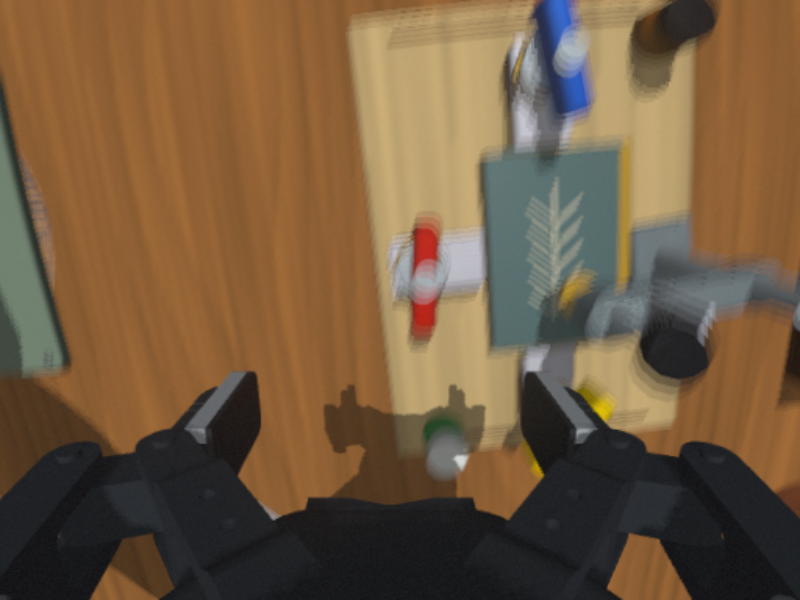

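The wrist view shows red at (425,280), blue at (568,55) and the button at (675,345). It is slightly blurred, so I'll take another now that the arm is still and measure all three.

```bash
python3 - <<'E'
from h import *
from rig import monitor,eyes
s=monitor.read_state();f=eyes.grab_frame("wrist");pickle.dump((s,f),open("pics/w2.pkl","wb"))
cv2.imwrite("pics/w2.png",cv2.resize(f["frame"],(800,600)))
print(bar(f,"red",(250,120,300,230),100.5,s)); print(bar(f,"blue",(330,0,390,90),100.5,s))
c=bar(f,"red",(250,120,300,230),100.5,s)[0]; go(c[0],c[1],150,85)
E
```

```text
(array([460.49346924, -53.15069962]), array([460.45956, -51.03965], dtype=float32), (72.83873748779297, 15.47673511505127), np.float64(85.06693331658906))
(array([550.48779297,  71.33891296]), array([550.1388 ,  72.64675], dtype=float32), (14.444725036621094, 68.92041015625), np.float64(101.74898909158708))
t 1.2 pos [442.  -50.9 239.2] xang 85.65 q7 -0.26 F [ 0.2 -2.  -0.7] M [-0.11 -0.    0.02] w 84.9
offset cm [-0.11  1.85  8.92] rot [ 0.001 -0.003  0.011]
```

```bash
python3 -m inch '[{"gripper":8.5,"offset":[0.2,1.95,4],"delta_rot":[0,0,0]},{"gripper":8.5,"offset":[0.2,1.95,8],"delta_rot":[0,0,0]},{"gripper":8.5,"offset":[0.2,1.95,8],"delta_rot":[0,0,0]},{"gripper":8.5,"offset":[0.2,1.95,8],"delta_rot":[0,0,0]},{"gripper":8.5,"offset":[0.2,1.95,8],"delta_rot":[0,0,0]},{"gripper":8.5,"offset":[0.2,1.95,8],"delta_rot":[0,0,0]},{"gripper":8.5,"offset":[0.2,1.95,8],"delta_rot":[0,0,0]},{"gripper":8.5,"offset":[0.2,1.95,8],"delta_rot":[0,0,0]}]'; python3 - <<'E'
from h import *
from rig import monitor,eyes
s=monitor.read_state();f=eyes.grab_frame("wrist");pickle.dump((s,f),open("pics/w2.pkl","wb"))
cv2.imwrite("pics/w3.png",cv2.resize(f["frame"],(800,600)))
print(proj(f,[(460,-53,100)],s))
c=bar(f,"red",(200,0,320,384),100.5,s);print(c); go(c[0][0],c[0][1],78,85)
E
```

```text
time: 1.87
tool_pos: [460.1, -57.1, 160.6]
tool_rot: [2.313, 2.124, 0.002]
ft_force: [0.1, 0.7, 0.2]
width: 84.9
finger_force: 0.0
[[248.95796696 207.99557674]]
(array([461.07406616, -52.07623672]), array([461.347   , -49.659428], dtype=float32), (72.74886322021484, 14.931046485900879), np.float64(84.58783548085303))
t 1.92 pos [460.  -57.1 160.3] xang 85.11 q7 -0.31 F [-0.3  0.2 -0.5] M [-0.03 -0.   -0.03] w 85.3
offset cm [0.51 0.05 8.23] rot [ 0.001 -0.     0.002]
```

View pics/w3.png

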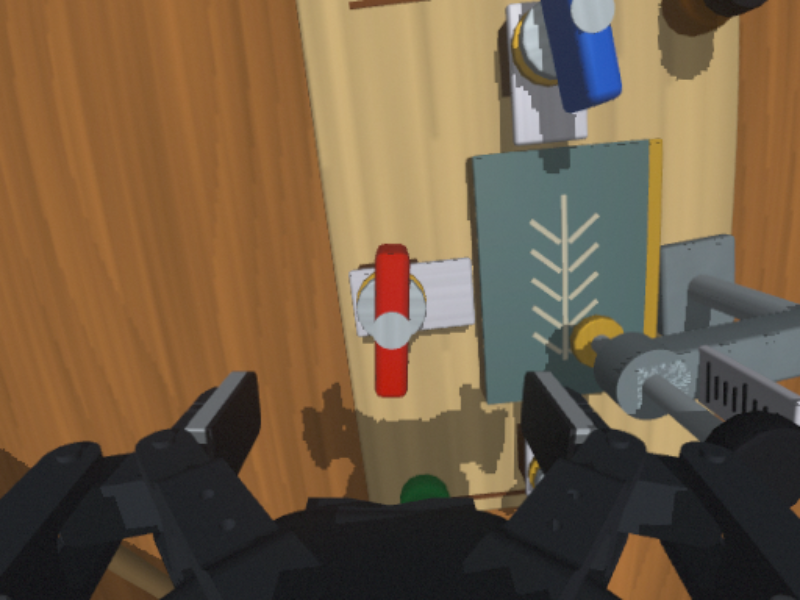

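The view is clear: the red bar is centred near (392,322) and lined up with the fingers, and nothing is in the way. I'll descend and grip it.

```bash
python3 -m inch '[{"gripper":8.5,"offset":[0.4,0.07,4],"delta_rot":[0,0,0]},{"gripper":8.5,"offset":[0.4,0.07,6],"delta_rot":[0,0,0]},{"gripper":8.5,"offset":[0.4,0.07,8.2],"delta_rot":[0,0,0]},{"gripper":8.5,"offset":[0.4,0.07,8.2],"delta_rot":[0,0,0]},{"gripper":8.5,"offset":[0.4,0.07,8.2],"delta_rot":[0,0,0]},{"gripper":1.0,"offset":[0.4,0.07,8.2],"delta_rot":[0,0,0]},{"gripper":1.0,"offset":[0.4,0.07,8.2],"delta_rot":[0,0,0]},{"gripper":1.0,"offset":[0.4,0.07,8.2],"delta_rot":[0,0,0]},{"gripper":1.0,"offset":[0.4,0.07,8.2],"delta_rot":[0,0,0]},{"gripper":1.0,"offset":[0.4,0.07,8.2],"delta_rot":[0,0,0]},{"gripper":1.0,"offset":[0.4,0.07,8.2],"delta_rot":[0,0,0]},{"gripper":1.0,"offset":[0.4,0.07,8.2],"delta_rot":[0,0,0]}]'; python3 -c "
from h import *
go(461,-53,78,85)"
```

```text
time: 2.92
tool_pos: [461.1, -53.0, 77.7]
tool_rot: [2.313, 2.125, 0.001]
ft_force: [0.4, -0.1, 10.1]
width: 15.0
finger_force: 58.7
t 2.92 pos [461.1 -53.   77.7] xang 85.13 q7 -0.37 F [ 0.4 -0.1 10.1] M [-0.06  0.08  0.03] w 15.0
offset cm [ 0.   -0.01 -0.03] rot [ 0.001 -0.     0.002]
```

```bash
python3 -m inch '[{"gripper":1.0,"offset":[0,0,0],"delta_rot":[0,0,0.08]},{"gripper":1.0,"offset":[0,0,0],"delta_rot":[0,0,0.16]},{"gripper":1.0,"offset":[0,0,0],"delta_rot":[0,0,0.24]},{"gripper":1.0,"offset":[0,0,0],"delta_rot":[0,0,0.32]},{"gripper":1.0,"offset":[0,0,0],"delta_rot":[0,0,0.4]},{"gripper":1.0,"offset":[0,0,0],"delta_rot":[0,0,0.48]},{"gripper":1.0,"offset":[0,0,0],"delta_rot":[0,0,0.56]},{"gripper":1.0,"offset":[0,0,0],"delta_rot":[0,0,0.64]},{"gripper":1.0,"offset":[0,0,0],"delta_rot":[0,0,0.72]},{"gripper":1.0,"offset":[0,0,0],"delta_rot":[0,0,0.8]},{"gripper":1.0,"offset":[0,0,0],"delta_rot":[0,0,0.8]}]'; python3 -c "
from h import *
go(461,-53,78,39)"
```

```text
time: 3.83
tool_pos: [463.2, -54.1, 77.8]
tool_rot: [2.959, 1.045, 0.007]
ft_force: [12.3, -7.8, 0.8]
width: 15.5
finger_force: 58.6
t 3.83 pos [463.2 -54.1  77.8] xang 38.91 q7 -0.81 F [12.3 -7.8  0.8] M [-1.76 -2.38 -0.11] w 15.5
offset cm [-0.1  -0.22 -0.02] rot [ 0.005 -0.003 -0.002]
```

```bash
S='from h import *
go(461,-53,78,20)'; python3 -m inch '[{"gripper":1.0,"offset":[0,0,0],"delta_rot":[0,0,0.07]},{"gripper":1.0,"offset":[0,0,0],"delta_rot":[0,0,0.14]},{"gripper":1.0,"offset":[0,0,0],"delta_rot":[0,0,0.2]},{"gripper":1.0,"offset":[0,0,0],"delta_rot":[0,0,0.2]}]' |head -1; python3 -c "$S"
python3 -m inch '[{"gripper":1.0,"offset":[0,0,0],"delta_rot":[0,0,0.07]},{"gripper":1.0,"offset":[0,0,0],"delta_rot":[0,0,0.14]},{"gripper":1.0,"offset":[0,0,0],"delta_rot":[0,0,0.2]},{"gripper":1.0,"offset":[0,0,0],"delta_rot":[0,0,0.2]}]' |head -1; python3 -c "$S"
```

```text
time: 4.17
t 4.17 pos [463.5 -54.6  77.8] xang 27.51 q7 -0.91 F [ 13.6 -12.2  -1.6] M [-2.45 -2.65 -0.07] w 14.9
offset cm [-0.15 -0.26 -0.02] rot [ 0.005 -0.005  0.131]
time: 4.5
t 4.5 pos [463.7 -55.1  77.8] xang 16.03 q7 -1.02 F [ 14.9 -15.4  -2.8] M [-3.13 -2.9  -0.05] w 15.3
offset cm [-0.2  -0.28 -0.02] rot [ 0.005 -0.006 -0.069]
```

The lateral load comes from gripping about 3.5 mm off the axis along the bar. I'll relieve that while turning on.

```bash
S='from h import *
go(461,-53,78,0)'; python3 -m inch '[{"gripper":1.0,"offset":[0.2,0.3,0],"delta_rot":[0,0,0.07]},{"gripper":1.0,"offset":[0.2,0.32,0],"delta_rot":[0,0,0.14]},{"gripper":1.0,"offset":[0.2,0.35,0],"delta_rot":[0,0,0.2]},{"gripper":1.0,"offset":[0.2,0.35,0],"delta_rot":[0,0,0.2]}]' |head -1; python3 -c "$S"
python3 -m inch '[{"gripper":1.0,"offset":[0,0.02,0],"delta_rot":[0,0,0.07]},{"gripper":1.0,"offset":[0,0.05,0],"delta_rot":[0,0,0.14]},{"gripper":1.0,"offset":[0,0.07,0],"delta_rot":[0,0,0.2]},{"gripper":1.0,"offset":[0,0.07,0],"delta_rot":[0,0,0.2]}]' |head -1; python3 -c "$S"
```

```text
time: 4.83
t 4.83 pos [465.8 -55.   78.1] xang 5.0 q7 -1.12 F [36.9 15.9 23.7] M [ 4.87 -5.54  2.14] w 15.3
offset cm [-0.46 -0.24  0.01] rot [-0.    -0.004  0.087]
time: 5.17
t 5.17 pos [466.2 -54.9  78.2] xang -5.96 q7 -1.22 F [-12.2 -12.7 -16.4] M [-5.93  0.77  8.21] w 15.8
offset cm [-0.54 -0.14  0.02] rot [-0.001 -0.005 -0.104]
```

The moment rose sharply (2 to 8 N m) near bar angle 6°, after about 1.38 rad of turning, so red is home at its stop. I'll back off part of the wind-up, keeping it pressed clockwise, then open and rise.

```bash
python3 -m inch '[{"gripper":1.0,"offset":[0,0,0],"delta_rot":[0,0,-0.1]},{"gripper":1.0,"offset":[0,0,0],"delta_rot":[0,0,-0.1]}]'|head -1;python3 -c "
from h import *
go(461,-53,78,0)";python3 -m inch '[{"gripper":8.5,"offset":[0,0,0],"delta_rot":[0,0,0]},{"gripper":8.5,"offset":[0,0,0],"delta_rot":[0,0,0]},{"gripper":8.5,"offset":[0,0,0],"delta_rot":[0,0,0]},{"gripper":8.5,"offset":[0,0,0],"delta_rot":[0,0,0]},{"gripper":8.5,"offset":[0,0,-4],"delta_rot":[0,0,0]},{"gripper":8.5,"offset":[0,0,-8],"delta_rot":[0,0,0]},{"gripper":8.5,"offset":[0,0,-14],"delta_rot":[0,0,0]},{"gripper":8.5,"offset":[0,0,-18],"delta_rot":[0,0,0]},{"gripper":8.5,"offset":[0,0,-18],"delta_rot":[0,0,0]},{"gripper":8.5,"offset":[0,0,-18],"delta_rot":[0,0,0]}]';  python3 - <<'E'
from h import *
from rig import eyes
f=eyes.grab_frame("top");pickle.dump(f,open("pics/top2.pkl","wb"))
for n,b in(("red",(265,180,300,205)),("yellow",(300,150,330,180))): print(bar(f,n,b))
go(540,-178,240,45)
E
```

```text
time: 5.33
t 5.33 pos [466.5 -54.9  78.3] xang 0.08 q7 -1.17 F [55.6 26.3 28.2] M [ 7.57 -7.86  3.18] w 15.8
offset cm [-0.55 -0.19  0.03] rot [-0.001 -0.006  0.001]
time: 6.17
tool_pos: [464.7, -56.7, 260.8]
tool_rot: [3.141, -0.023, 0.008]
ft_force: [-0.8, 0.9, 0.2]
width: 84.9
finger_force: 0.0Traceback (most recent call last):
  File "<stdin>", line 4, in <module>
  File "h.py", line 17, in bar
    ys,xs=np.nonzero(m);P=unproj(f,np.c_[xs,ys],z,s)[:,:2].astype(np.float32)
                          ~~~~~~^^^^^^^^^^^^^^^^^^^^
  File "h.py", line 8, in unproj
    R,t=cam(f,s);p=cv2.undistortPoints(np.array(px,float).reshape(-1,1,2),np.array(f["intrinsics"]),np.array(f["dist_coeffs"]))[:,0]
                   ~~~~~~~~~~~~~~~~~~~^^^^^^^^^^^^^^^^^^^^^^^^^^^^^^^^^^^^^^^^^^^^^^^^^^^^^^^^^^^^^^^^^^^^^^^^^^^^^^^^^^^^^^^^^
cv2.error: OpenCV(4.12.0) /io/opencv/modules/calib3d/src/undistort.dispatch.cpp:347: error: (-215:Assertion failed) CV_IS_MAT(_src) && CV_IS_MAT(_dst) && (_src->rows == 1 || _src->cols == 1) && (_dst->rows == 1 || _dst->cols == 1) && _src->cols + _src->rows - 1 == _dst->rows + _dst->cols - 1 && (CV_MAT_TYPE(_src->type) == CV_32FC2 || CV_MAT_TYPE(_src->type) == CV_64FC2) && (CV_MAT_TYPE(_dst->type) == CV_32FC2 || CV_MAT_TYPE(_dst->type) == CV_64FC2) in function 'cvUndistortPointsInternal'
```

```bash
python3 - <<'E'
from h import *
from rig import eyes,monitor
s=monitor.read_state();f=eyes.grab_frame("wrist");pickle.dump((s,f),open("pics/w4.pkl","wb"))
cv2.imwrite("pics/w4.png",cv2.resize(f["frame"],(800,600)))
for n,X in(("red",(461,-56,100.5)),("yellow",(556,-178,100.5))):
    p=proj(f,[X],s)[0].astype(int);print(n,p)
    try: print(bar(f,n,(max(p[0]-90,0),max(0,p[1]-90),p[0]+90,p[1]+90),100.5,s))
    except Exception as e: print("none")
go(550,-178,240,45,s)
E
```

```text
red [249 185]
(array([462.60266113, -55.21057892]), array([463.67166 , -55.068512], dtype=float32), (72.19817352294922, 15.50157642364502), np.float64(15.532181387000094))
yellow [371  90]
(array([ 556.48400879, -172.43595886]), array([ 557.59375, -170.5956 ], dtype=float32), (72.77366638183594, 23.241958618164062), np.float64(45.618008368900185))
t 6.22 pos [464.1 -56.5 258.7] xang -0.83 q7 -1.27 F [-0.1  0.5 -1.5] M [-0.02 -0.02  0.04] w 85.3
offset cm [ 8.76 12.02  1.89] rot [ 0.001 -0.003 -0.8  ]
```

View pics/w4.png

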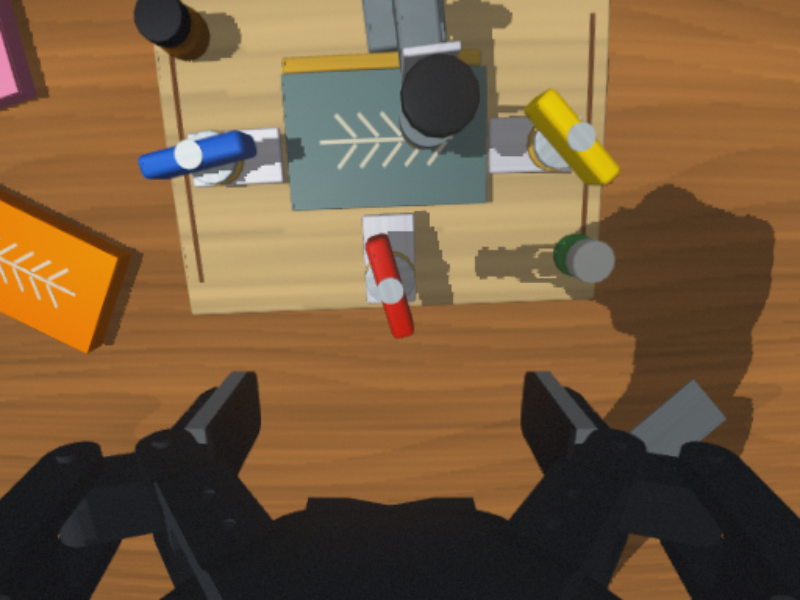

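The red bar now sits at 15.5°. That matches the angle (about 16°) where the moment rose, so the rest was slip against the stop. The yellow bar is at (573,137) and still at 45.5°. I'll move over yellow.

```bash
python3 -m inch '[{"gripper":8.5,"offset":[9.5,12,1],"delta_rot":[0,0,-0.81]},{"gripper":8.5,"offset":[9.5,12,1],"delta_rot":[0,0,-0.81]},{"gripper":8.5,"offset":[9.5,12,1],"delta_rot":[0,0,-0.81]},{"gripper":8.5,"offset":[9.5,12,1],"delta_rot":[0,0,-0.81]},{"gripper":8.5,"offset":[9.5,12,1],"delta_rot":[0,0,-0.81]},{"gripper":8.5,"offset":[9.5,12,4],"delta_rot":[0,0,-0.81]},{"gripper":8.5,"offset":[9.5,12,7],"delta_rot":[0,0,-0.81]},{"gripper":8.5,"offset":[9.5,12,8],"delta_rot":[0,0,-0.81]},{"gripper":8.5,"offset":[9.5,12,8],"delta_rot":[0,0,-0.81]},{"gripper":8.5,"offset":[9.5,12,8],"delta_rot":[0,0,-0.81]},{"gripper":8.5,"offset":[9.5,12,8],"delta_rot":[0,0,-0.81]}]'; python3 - <<'E'
from h import *
from rig import eyes,monitor
s=monitor.read_state();f=eyes.grab_frame("wrist");pickle.dump((s,f),open("pics/w5.pkl","wb"))
cv2.imwrite("pics/w5.png",cv2.resize(f["frame"],(800,600)))
p=proj(f,[(557.5,-178,100.5)],s)[0].astype(int);print(p)
print(bar(f,"yellow",(max(p[0]-90,0),max(0,p[1]-90),p[0]+90,p[1]+90),100.5,s))
go(557.5,-178,78,45.5,s)
E
```

```text
time: 7.18
tool_pos: [557.5, -177.9, 178.4]
tool_rot: [2.896, 1.214, 0.002]
ft_force: [0.2, -0.5, 0.9]
width: 85.3
finger_force: 0.0
[250 206]
(array([ 561.29705811, -175.97509766]), array([ 563.0911 , -173.98576], dtype=float32), (72.84085083007812, 15.304080963134766), np.float64(44.40960896779811))
t 7.18 pos [ 557.5 -177.9  178.4] xang 45.49 q7 -0.48 F [ 0.2 -0.5  0.9] M [-0.    0.    0.03] w 85.3
offset cm [-2.000e-02 -1.000e-02  1.004e+01] rot [ 0.001 -0.001 -0.   ]
```

View pics/w5.png

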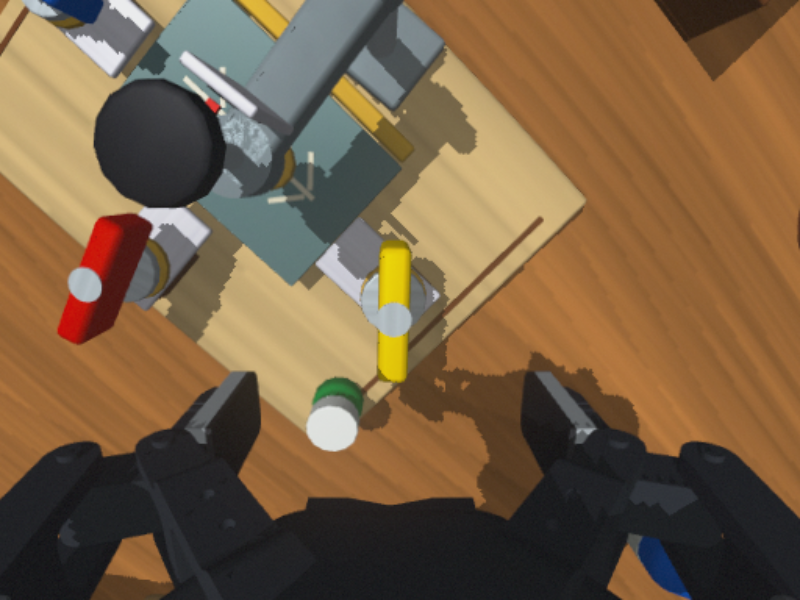

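The yellow bar is centred near (394,318) and aligned. The pot top (z 63) is below the fingertip level. After the same side-wall bias correction as red, the axis is about (558.5,-178.8), which agrees with the jig geometry. I'll descend, grip and turn.

```bash
python3 -m inch '[{"gripper":8.5,"offset":[0,0.13,4],"delta_rot":[0,0,0]},{"gripper":8.5,"offset":[0,0.13,7],"delta_rot":[0,0,0]},{"gripper":8.5,"offset":[0,0.13,10],"delta_rot":[0,0,0]},{"gripper":8.5,"offset":[0,0.13,10],"delta_rot":[0,0,0]},{"gripper":8.5,"offset":[0,0.13,10],"delta_rot":[0,0,0]},{"gripper":1.0,"offset":[0,0.13,10],"delta_rot":[0,0,0]},{"gripper":1.0,"offset":[0,0.13,10],"delta_rot":[0,0,0]},{"gripper":1.0,"offset":[0,0.13,10],"delta_rot":[0,0,0]},{"gripper":1.0,"offset":[0,0.13,10],"delta_rot":[0,0,0]},{"gripper":1.0,"offset":[0,0.13,10],"delta_rot":[0,0,0]},{"gripper":1.0,"offset":[0,0.13,10],"delta_rot":[0,0,0]},{"gripper":1.0,"offset":[0,0.13,10],"delta_rot":[0,0,0]}]'|head -1; S="
from h import *
go(558.5,-178.8,78,45)"; python3 -c "$S"; python3 -m inch '[{"gripper":1.0,"offset":[0,0,0],"delta_rot":[0,0,0.08]},{"gripper":1.0,"offset":[0,0,0],"delta_rot":[0,0,0.16]},{"gripper":1.0,"offset":[0,0,0],"delta_rot":[0,0,0.24]},{"gripper":1.0,"offset":[0,0,0],"delta_rot":[0,0,0.32]},{"gripper":1.0,"offset":[0,0,0],"delta_rot":[0,0,0.4]},{"gripper":1.0,"offset":[0,0,0],"delta_rot":[0,0,0.48]},{"gripper":1.0,"offset":[0,0,0],"delta_rot":[0,0,0.56]},{"gripper":1.0,"offset":[0,0,0],"delta_rot":[0,0,0.64]},{"gripper":1.0,"offset":[0,0,0],"delta_rot":[0,0,0.72]},{"gripper":1.0,"offset":[0,0,0],"delta_rot":[0,0,0.8]},{"gripper":1.0,"offset":[0,0,0],"delta_rot":[0,0,0.8]}]'|head -1; python3 -c "$S"
```

```text
time: 8.23
t 8.23 pos [ 558.6 -179.2   78. ] xang 45.59 q7 -0.47 F [ 1.9 -0.7  7. ] M [-0.24 -0.2   0.08] w 15.4
offset cm [ 0.02 -0.03 -0.  ] rot [ 0.002 -0.001  0.01 ]
time: 9.15
t 9.15 pos [ 558.4 -178.5   77.9] xang -0.54 q7 -1.01 F [-1.   2.3 10.9] M [ 0.38  0.25 -0.13] w 14.8
offset cm [ 0.01  0.03 -0.01] rot [ 0.    -0.001 -0.795]
```

```bash
S="
from h import *
go(558.5,-178.8,78,-15)"; python3 -m inch '[{"gripper":1.0,"offset":[0,0,0],"delta_rot":[0,0,0.05]},{"gripper":1.0,"offset":[0,0,0],"delta_rot":[0,0,0.1]},{"gripper":1.0,"offset":[0,0,0],"delta_rot":[0,0,0.1]}]'|head -1; python3 -c "$S"; python3 -m inch '[{"gripper":1.0,"offset":[0,0,0],"delta_rot":[0,0,0.05]},{"gripper":1.0,"offset":[0,0,0],"delta_rot":[0,0,0.1]},{"gripper":1.0,"offset":[0,0,0],"delta_rot":[0,0,0.1]}]'|head -1; python3 -c "$S"
```

```text
time: 9.4
t 9.4 pos [ 558.4 -178.5   77.9] xang -6.15 q7 -1.08 F [-0.6  2.2  9.6] M [ 0.51  0.24 -0.14] w 15.0
offset cm [ 0.02  0.03 -0.01] rot [-0.    -0.001  0.154]
time: 9.65
t 9.65 pos [ 558.4 -178.4   77.9] xang -11.87 q7 -1.15 F [-1.8  3.3 10.8] M [ 0.61  0.28 -0.17] w 15.5
offset cm [ 0.02  0.04 -0.01] rot [-0.001 -0.001  0.055]
```

The moment sign on yellow makes me doubt the red "stop": the camera or wrist may have touched something instead. I'll check the camera mount geometry before going on.

```bash
python3 - <<'E'
from h import *
s,f=pickle.load(open("pics/w4.pkl","rb"));print(np.round(f["tool_from_camera"],2))
s2,f2=pickle.load(open("pics/w2.pkl","rb"))
# button top px: w3 (~ 800-scale) vs w4, w5; triangulate from w4,w5
s5,f5=pickle.load(open("pics/w5.pkl","rb"))
def ray(f,px,s):
    R,t=cam(f,s);c=-R.T@t;a=unproj(f,[px],0,s)[0]-c;return c,a/np.linalg.norm(a)
rs=[ray(f,np.array((440,95))*.64,s),ray(f5,np.array((159,143))*.64,s5)]
A=sum(np.eye(3)-np.outer(d,d) for c,d in rs);b=sum((np.eye(3)-np.outer(d,d))@c for c,d in rs);print("button",np.linalg.solve(A,b))
for z in(185,195,205): print(z,unproj(f,[np.array((440,95))*.64],z,s),unproj(f5,[np.array((159,143))*.64],z,s5))
p=proj(f5,[(461,-56,100.5)],s5)[0].astype(int);print("red after",bar(f5,"red",(max(p[0]-60,0),max(0,p[1]-70),p[0]+70,p[1]+70),100.5,s5))
E
```

```text
[[  -0.     -0.96   -0.26   66.89]
 [   1.     -0.      0.     -0.82]
 [  -0.     -0.26    0.96 -133.82]
 [   0.      0.      0.      1.  ]]
button [567.57678789 -78.42272745 188.81082959]
185 [[567.9975749  -79.06853056 185.        ]] [[566.70564867 -76.59812392 185.        ]]
195 [[566.19968277 -77.98995015 195.        ]] [[569.65879065 -80.74085051 195.        ]]
205 [[564.40179064 -76.91136975 205.        ]] [[572.61193262 -84.8835771  205.        ]]
red after (array([467.92529297, -57.83644104]), array([468.7569  , -55.773746], dtype=float32), (79.66630554199219, 21.644901275634766), np.float64(14.299086400032934))
```

The camera rides 67 mm off the axis, above the button height. More to the point, the red bar stayed at 15° while the tool turned on to -6°. A knob with only 0.12 N m of friction would have followed, so red is at its stop. I'll carry on with yellow.

```bash
S="
from h import *
go(558.5,-178.8,78,-15)"; for i in 1 2; do :; done; python3 -m inch '[{"gripper":1.0,"offset":[0,0,0],"delta_rot":[0,0,0.05]},{"gripper":1.0,"offset":[0,0,0],"delta_rot":[0,0,0.1]},{"gripper":1.0,"offset":[0,0,0],"delta_rot":[0,0,0.1]}]'|head -1; python3 -c "$S"; python3 -m inch '[{"gripper":1.0,"offset":[0,0,0],"delta_rot":[0,0,0.05]},{"gripper":1.0,"offset":[0,0,0],"delta_rot":[0,0,0.1]},{"gripper":1.0,"offset":[0,0,0],"delta_rot":[0,0,0.1]}]'|head -1; python3 -c "$S"
```

```text
time: 9.9
t 9.9 pos [ 558.4 -178.3   77.9] xang -17.6 q7 -1.22 F [-0.6  3.5 11.4] M [ 0.71  0.18 -0.12] w 15.1
offset cm [ 0.03  0.05 -0.01] rot [-0.001 -0.001 -0.045]
time: 10.15
t 10.15 pos [ 558.5 -178.2   78. ] xang -23.32 q7 -1.29 F [-0.7  3.9 10.7] M [ 0.8   0.15 -0.17] w 15.2
offset cm [ 0.02  0.05 -0.  ] rot [-0.001 -0.001 -0.145]
```

```bash
S="
from h import *
go(558.5,-178.8,78,-15)"; python3 -m inch '[{"gripper":1.0,"offset":[0,0,0],"delta_rot":[0,0,0.05]},{"gripper":1.0,"offset":[0,0,0],"delta_rot":[0,0,0.1]},{"gripper":1.0,"offset":[0,0,0],"delta_rot":[0,0,0.1]}]'|head -1; python3 -c "$S"; python3 -m inch '[{"gripper":1.0,"offset":[0,0,0],"delta_rot":[0,0,0.05]},{"gripper":1.0,"offset":[0,0,0],"delta_rot":[0,0,0.1]},{"gripper":1.0,"offset":[0,0,0],"delta_rot":[0,0,0.1]}]'|head -1; python3 -c "$S"
```

```text
time: 10.4
t 10.4 pos [ 558.5 -178.1   77.9] xang -29.05 q7 -1.36 F [-0.3  4.2 11.1] M [ 0.85  0.12 -0.14] w 14.9
offset cm [ 0.03  0.06 -0.01] rot [-0.001 -0.001 -0.245]
time: 10.65
t 10.65 pos [ 558.5 -178.1   77.9] xang -34.78 q7 -1.43 F [-0.9  4.8 10.7] M [ 1.    0.03 -0.09] w 15.0
offset cm [ 0.04  0.06 -0.01] rot [-0.001 -0.001 -0.345]
```

```bash
S="
from h import *
go(558.5,-178.8,78,-15)"; python3 -m inch '[{"gripper":1.0,"offset":[0,0,0],"delta_rot":[0,0,0.05]},{"gripper":1.0,"offset":[0,0,0],"delta_rot":[0,0,0.1]},{"gripper":1.0,"offset":[0,0,0],"delta_rot":[0,0,0.1]}]'|head -1; python3 -c "$S"; python3 -m inch '[{"gripper":1.0,"offset":[0,0,0],"delta_rot":[0,0,0.05]},{"gripper":1.0,"offset":[0,0,0],"delta_rot":[0,0,0.1]},{"gripper":1.0,"offset":[0,0,0],"delta_rot":[0,0,0.1]}]'|head -1; python3 -c "$S"
```

```text
time: 10.9
t 10.9 pos [ 558.4 -177.9   78. ] xang -40.37 q7 -1.5 F [-2.7  4.  12.8] M [0.96 0.58 1.87] w 15.1
offset cm [ 0.07  0.06 -0.  ] rot [-0.001  0.    -0.443]
time: 11.15
t 11.15 pos [ 558.4 -177.9   78.2] xang -45.88 q7 -1.57 F [-4.9  2.3 16.6] M [0.67 0.88 4.91] w 15.4
offset cm [0.07 0.06 0.02] rot [-0.     0.    -0.539]
```

A clean stop: the moment jumped to 1.9 and then 4.9 N m with the tool still centred, at about -38°. I'll ease off, open and rise.

```bash
python3 -m inch '[{"gripper":1.0,"offset":[0,0,0],"delta_rot":[0,0,-0.08]},{"gripper":1.0,"offset":[0,0,0],"delta_rot":[0,0,-0.08]},{"gripper":8.5,"offset":[0,0,0],"delta_rot":[0,0,-0.08]},{"gripper":8.5,"offset":[0,0,0],"delta_rot":[0,0,-0.08]},{"gripper":8.5,"offset":[0,0,0],"delta_rot":[0,0,-0.08]},{"gripper":8.5,"offset":[0,0,0],"delta_rot":[0,0,-0.08]},{"gripper":8.5,"offset":[0,0,-4],"delta_rot":[0,0,-0.08]},{"gripper":8.5,"offset":[0,0,-8],"delta_rot":[0,0,-0.08]},{"gripper":8.5,"offset":[0,0,-12],"delta_rot":[0,0,-0.08]},{"gripper":8.5,"offset":[0,0,-16],"delta_rot":[0,0,-0.08]},{"gripper":8.5,"offset":[0,0,-18],"delta_rot":[0,0,-0.08]},{"gripper":8.5,"offset":[0,0,-18],"delta_rot":[0,0,-0.08]}]'; python3 - <<'E'
from h import *
from rig import eyes,monitor
s=monitor.read_state();f=eyes.grab_frame("wrist");pickle.dump((s,f),open("pics/w6.pkl","wb"))
cv2.imwrite("pics/w6.png",cv2.resize(f["frame"],(800,600)))
p=proj(f,[(558.5,-179,100.5)],s)[0].astype(int);print(p)
print(bar(f,"yellow",(max(p[0]-70,0),max(0,p[1]-70),p[0]+70,p[1]+70),100.5,s))
go(465,-60,280,30,s)
E
```

```text
time: 12.15
tool_pos: [559.0, -179.5, 261.7]
tool_rot: [-2.937, 1.113, -0.01]
ft_force: [0.4, -0.4, 0.1]
width: 85.0
finger_force: 0.0
[250 182]
(array([ 560.79107666, -179.08602905]), array([ 562.18024, -180.18317], dtype=float32), (15.47973918914795, 72.4579086303711), np.float64(143.7129814991555))
t 12.15 pos [ 559.  -179.5  261.7] xang -41.51 q7 -1.64 F [ 0.4 -0.4  0.1] M [-0.   -0.04  0.03] w 85.0
offset cm [-14.95  -2.72  -1.91] rot [ 1.000e-03 -6.000e-03 -1.248e+00]
```

Yellow rests at -36.3°, home. Now over to blue, passing high above the gauge.

```bash
python3 -m inch '[{"gripper":8.5,"offset":[-17.2,-18.3,0],"delta_rot":[0,0,-1.4]},{"gripper":8.5,"offset":[-17.2,-18.3,0],"delta_rot":[0,0,-1.4]},{"gripper":8.5,"offset":[-17.2,-18.3,0],"delta_rot":[0,0,-1.4]},{"gripper":8.5,"offset":[-17.2,-18.3,0],"delta_rot":[0,0,-1.4]},{"gripper":8.5,"offset":[-17.2,-18.3,0],"delta_rot":[0,0,-1.4]},{"gripper":8.5,"offset":[-17.2,-18.3,0],"delta_rot":[0,0,-1.4]},{"gripper":8.5,"offset":[-17.2,-18.3,0],"delta_rot":[0,0,-1.4]},{"gripper":8.5,"offset":[-17.2,-18.3,0],"delta_rot":[0,0,-1.4]},{"gripper":8.5,"offset":[-17.2,-18.3,0],"delta_rot":[0,0,-1.4]},{"gripper":8.5,"offset":[-17.2,-18.3,0],"delta_rot":[0,0,-1.4]},{"gripper":8.5,"offset":[-17.2,-18.3,0],"delta_rot":[0,0,-1.4]},{"gripper":8.5,"offset":[-17.2,-18.3,0],"delta_rot":[0,0,-1.4]}]'; python3 -c "
from h import *
go(552,71.4,178,101.5)"
```

```text
time: 13.2
tool_pos: [550.1, 72.2, 256.4]
tool_rot: [-2.96, -1.05, 0.002]
ft_force: [-0.1, -0.7, 1.3]
width: 84.8
finger_force: 0.0
t 13.2 pos [550.1  72.2 256.4] xang 39.08 q7 -0.92 F [-0.1 -0.7  1.3] M [ 0.01  0.05 -0.01] w 84.8
offset cm [0.1  0.19 7.84] rot [-0.002  0.    -1.089]
```

```bash
python3 -m inch '[{"gripper":8.5,"offset":[0.1,0.19,0],"delta_rot":[0,0,-1.09]},{"gripper":8.5,"offset":[0.1,0.19,2],"delta_rot":[0,0,-1.09]},{"gripper":8.5,"offset":[0.1,0.19,4],"delta_rot":[0,0,-1.09]},{"gripper":8.5,"offset":[0.1,0.19,6],"delta_rot":[0,0,-1.09]},{"gripper":8.5,"offset":[0.1,0.19,7.8],"delta_rot":[0,0,-1.09]},{"gripper":8.5,"offset":[0.1,0.19,7.8],"delta_rot":[0,0,-1.09]},{"gripper":8.5,"offset":[0.1,0.19,7.8],"delta_rot":[0,0,-1.09]},{"gripper":8.5,"offset":[0.1,0.19,7.8],"delta_rot":[0,0,-1.09]},{"gripper":8.5,"offset":[0.1,0.19,7.8],"delta_rot":[0,0,-1.09]},{"gripper":8.5,"offset":[0.1,0.19,7.8],"delta_rot":[0,0,-1.09]},{"gripper":8.5,"offset":[0.1,0.19,7.8],"delta_rot":[0,0,-1.09]},{"gripper":8.5,"offset":[0.1,0.19,7.8],"delta_rot":[0,0,-1.09]}]'; python3 - <<'E'
from h import *
from rig import eyes,monitor
s=monitor.read_state();f=eyes.grab_frame("wrist");pickle.dump((s,f),open("pics/w7.pkl","wb"))
cv2.imwrite("pics/w7.png",cv2.resize(f["frame"],(800,600)))
p=proj(f,[(552,71.4,100.5)],s)[0].astype(int);print(p)
c=bar(f,"blue",(max(p[0]-90,0),max(0,p[1]-90),p[0]+90,p[1]+90),100.5,s);a=np.radians(c[3]);print(c,"corr",c[0]-4.1*np.array([np.cos(a),np.sin(a)]))
go(552,71.4,78,c[3],s)
E
```

```text
time: 14.2
tool_pos: [552.2, 71.4, 178.9]
tool_rot: [-2.0, -2.422, 0.001]
ft_force: [-0.1, -0.5, -0.5]
width: 85.1
finger_force: 0.0
[249 205]
(array([551.61553955,  75.00888824]), array([551.53937,  76.76746], dtype=float32), (14.517988204956055, 72.29698944091797), np.float64(101.29172686862002)) corr [552.4183382   70.98825218]
t 14.2 pos [552.2  71.4 178.9] xang 100.89 q7 -0.11 F [-0.1 -0.5 -0.5] M [-0.01  0.05 -0.07] w 85.1
offset cm [-0.000e+00 -1.000e-02  1.009e+01] rot [-0.001 -0.    -0.007]
```

View pics/w7.png

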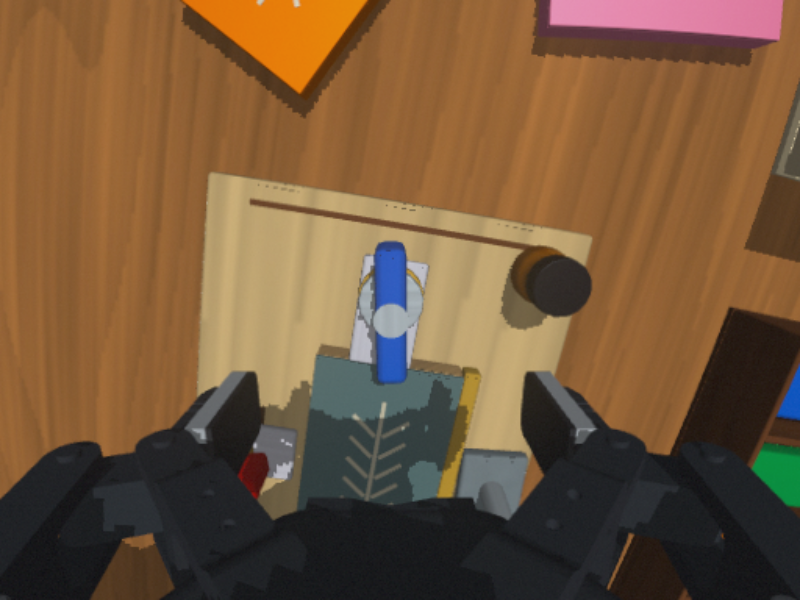

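The blue bar is centred at (390,318) and aligned, with the jar well to the right at (555,285). I'll descend, grip and turn 0.9.

```bash
python3 -m inch '[{"gripper":8.5,"offset":[0,0,4],"delta_rot":[0,0,0]},{"gripper":8.5,"offset":[0,0,7],"delta_rot":[0,0,0]},{"gripper":8.5,"offset":[0,0,10],"delta_rot":[0,0,0]},{"gripper":8.5,"offset":[0,0,10],"delta_rot":[0,0,0]},{"gripper":8.5,"offset":[0,0,10],"delta_rot":[0,0,0]},{"gripper":1.0,"offset":[0,0,10],"delta_rot":[0,0,0]},{"gripper":1.0,"offset":[0,0,10],"delta_rot":[0,0,0]},{"gripper":1.0,"offset":[0,0,10],"delta_rot":[0,0,0]},{"gripper":1.0,"offset":[0,0,10],"delta_rot":[0,0,0]},{"gripper":1.0,"offset":[0,0,10],"delta_rot":[0,0,0]},{"gripper":1.0,"offset":[0,0,10],"delta_rot":[0,0,0]},{"gripper":1.0,"offset":[0,0,10],"delta_rot":[0,0,0]}]'|head -1; S="
from h import *
go(552,71.4,78,101)"; python3 -c "$S"; python3 -m inch '[{"gripper":1.0,"offset":[0,0,0],"delta_rot":[0,0,0.08]},{"gripper":1.0,"offset":[0,0,0],"delta_rot":[0,0,0.16]},{"gripper":1.0,"offset":[0,0,0],"delta_rot":[0,0,0.24]},{"gripper":1.0,"offset":[0,0,0],"delta_rot":[0,0,0.32]},{"gripper":1.0,"offset":[0,0,0],"delta_rot":[0,0,0.4]},{"gripper":1.0,"offset":[0,0,0],"delta_rot":[0,0,0.48]},{"gripper":1.0,"offset":[0,0,0],"delta_rot":[0,0,0.56]},{"gripper":1.0,"offset":[0,0,0],"delta_rot":[0,0,0.64]},{"gripper":1.0,"offset":[0,0,0],"delta_rot":[0,0,0.72]},{"gripper":1.0,"offset":[0,0,0],"delta_rot":[0,0,0.8]},{"gripper":1.0,"offset":[0,0,0],"delta_rot":[0,0,0.88]},{"gripper":1.0,"offset":[0,0,0],"delta_rot":[0,0,0.88]}]'|head -1; python3 -c "$S"
```

```text
time: 15.25
t 15.25 pos [552.4  71.4  79.9] xang 101.16 q7 -0.13 F [-2.2  0.6 10.6] M [-0.08  0.53 -0.01] w 14.7
offset cm [ 0.01 -0.04  0.19] rot [ 0.    -0.     0.003]
time: 16.25
t 16.25 pos [552.5  71.4  79.9] xang 50.43 q7 -0.7 F [-2.3 -1.6 11.2] M [-0.2   0.53 -0.02] w 15.0
offset cm [-0.03 -0.03  0.19] rot [ 0.    -0.    -0.883]
```

```bash
S="
from h import *
go(552,71.4,78,101)"; python3 -m inch '[{"gripper":1.0,"offset":[0,0,0],"delta_rot":[0,0,0.07]},{"gripper":1.0,"offset":[0,0,0],"delta_rot":[0,0,0.14]},{"gripper":1.0,"offset":[0,0,0],"delta_rot":[0,0,0.2]},{"gripper":1.0,"offset":[0,0,0],"delta_rot":[0,0,0.2]}]'|head -1; python3 -c "$S"; python3 -m inch '[{"gripper":1.0,"offset":[0,0,0],"delta_rot":[0,0,0.07]},{"gripper":1.0,"offset":[0,0,0],"delta_rot":[0,0,0.14]},{"gripper":1.0,"offset":[0,0,0],"delta_rot":[0,0,0.2]},{"gripper":1.0,"offset":[0,0,0],"delta_rot":[0,0,0.2]}]'|head -1; python3 -c "$S"
```

```text
time: 16.58
t 16.58 pos [552.5  71.4  79.9] xang 39.05 q7 -0.82 F [-2.2 -0.6 10.2] M [-0.23  0.53 -0.08] w 15.2
offset cm [-0.04 -0.03  0.19] rot [ 0.    -0.    -1.081]
time: 16.92
t 16.92 pos [552.5  71.4  79.9] xang 27.59 q7 -0.95 F [-1.9 -0.4 10.3] M [-0.24  0.57 -0.13] w 14.9
offset cm [-0.04 -0.02  0.19] rot [ 0.    -0.    -1.281]
```

```bash
S="
from h import *
go(552,71.4,78,101)"; python3 -m inch '[{"gripper":1.0,"offset":[0,0,0],"delta_rot":[0,0,0.06]},{"gripper":1.0,"offset":[0,0,0],"delta_rot":[0,0,0.12]},{"gripper":1.0,"offset":[0,0,0],"delta_rot":[0,0,0.12]}]'|head -1; python3 -c "$S"; python3 -m inch '[{"gripper":1.0,"offset":[0,0,0],"delta_rot":[0,0,0.06]},{"gripper":1.0,"offset":[0,0,0],"delta_rot":[0,0,0.12]},{"gripper":1.0,"offset":[0,0,0],"delta_rot":[0,0,0.12]}]'|head -1; python3 -c "$S"
```

```text
time: 17.17
t 17.17 pos [552.5  71.4  79.9] xang 20.82 q7 -1.03 F [-1.9 -1.6 10.9] M [-0.45  0.58  1.37] w 15.2
offset cm [-0.04 -0.02  0.19] rot [ 0.    -0.    -1.399]
time: 17.42
t 17.42 pos [553.1  71.7  80.1] xang 14.1 q7 -1.11 F [ 0.4 -2.  11.8] M [-0.35 -0.22  3.25] w 15.0
offset cm [-0.12  0.    0.21] rot [ 2.000e-03 -1.000e-03 -1.517e+00]
```

Blue's stop is felt too (1.4, then 3.3 N m) at about 22°. I'll ease off, open, rise and check it.

```bash
python3 -m inch '[{"gripper":1.0,"offset":[0,0,0],"delta_rot":[0,0,-0.07]},{"gripper":1.0,"offset":[0,0,0],"delta_rot":[0,0,-0.07]},{"gripper":8.5,"offset":[0,0,0],"delta_rot":[0,0,-0.07]},{"gripper":8.5,"offset":[0,0,0],"delta_rot":[0,0,-0.07]},{"gripper":8.5,"offset":[0,0,0],"delta_rot":[0,0,-0.07]},{"gripper":8.5,"offset":[0,0,0],"delta_rot":[0,0,-0.07]},{"gripper":8.5,"offset":[0,0,-4],"delta_rot":[0,0,-0.07]},{"gripper":8.5,"offset":[0,0,-8],"delta_rot":[0,0,-0.07]},{"gripper":8.5,"offset":[0,0,-12],"delta_rot":[0,0,-0.07]},{"gripper":8.5,"offset":[0,0,-16],"delta_rot":[0,0,-0.07]},{"gripper":8.5,"offset":[0,0,-18],"delta_rot":[0,0,-0.07]},{"gripper":8.5,"offset":[0,0,-18],"delta_rot":[0,0,-0.07]}]'; python3 - <<'E'
from h import *
from rig import eyes,monitor
s=monitor.read_state();f=eyes.grab_frame("wrist")
p=proj(f,[(552,71,100.5)],s)[0].astype(int)
print(bar(f,"blue",(max(p[0]-70,0),max(0,p[1]-70),p[0]+70,p[1]+70),100.5,s))
go(500,-70,280,18,s)
E
```

```text
time: 18.42
tool_pos: [553.6, 71.4, 263.6]
tool_rot: [-3.102, -0.494, -0.01]
ft_force: [-0.2, -0.8, -0.2]
width: 84.5
finger_force: 0.0
(array([553.59851074,  72.66662598]), array([555.1259 ,  73.35669], dtype=float32), (68.63838958740234, 14.209027290344238), np.float64(22.838237087653397))
t 18.42 pos [553.6  71.4 263.6] xang 18.08 q7 -1.16 F [-0.2 -0.8 -0.2] M [ 0.02 -0.02  0.04] w 84.5
offset cm [-9.47 11.78 -1.69] rot [ 0.001 -0.006  0.001]
```

Blue rests at 22.8°, home. Now I'll hover near the gauge with the fingers closed and look down at the button.

```bash
python3 -m inch '[{"gripper":0,"offset":[-9.5,11.8,-1.7],"delta_rot":[0,0,0]},{"gripper":0,"offset":[-9.5,11.8,-1.7],"delta_rot":[0,0,0]},{"gripper":0,"offset":[-9.5,11.8,-1.7],"delta_rot":[0,0,0]},{"gripper":0,"offset":[-9.5,11.8,-1.7],"delta_rot":[0,0,0]},{"gripper":0,"offset":[-9.5,11.8,-1.7],"delta_rot":[0,0,0]},{"gripper":0,"offset":[-9.5,11.8,-1.7],"delta_rot":[0,0,0]},{"gripper":0,"offset":[-9.5,11.8,-1.7],"delta_rot":[0,0,0]},{"gripper":0,"offset":[-9.5,11.8,-1.7],"delta_rot":[0,0,0]},{"gripper":0,"offset":[-9.5,11.8,-1.7],"delta_rot":[0,0,0]},{"gripper":0,"offset":[-9.5,11.8,-1.7],"delta_rot":[0,0,0]}]'; python3 - <<'E'
from h import *
from rig import eyes,monitor
s=monitor.read_state();f=eyes.grab_frame("wrist");pickle.dump((s,f),open("pics/w8.pkl","wb"))
cv2.imwrite("pics/w8.png",cv2.resize(f["frame"],(800,600)))
p=proj(f,[(567.6,-78.4,189)],s)[0];print(p*800/512)
E
```

```text
time: 19.3
tool_pos: [498.9, -69.5, 276.0]
tool_rot: [-3.102, -0.496, 0.001]
ft_force: [-0.3, 1.0, 0.5]
width: 0.0
finger_force: 0.0
[453.13070185 191.79064572]
```

View pics/w8.png

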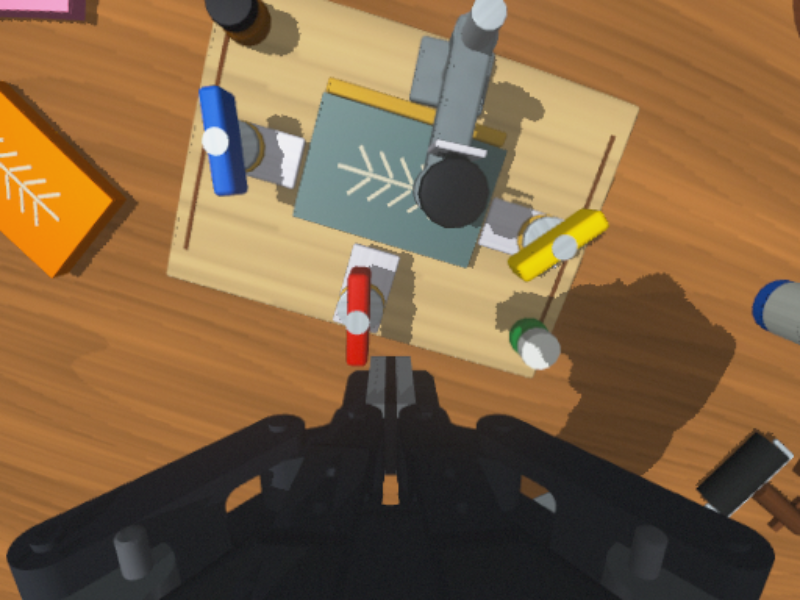

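The button is at (453,190), matching the prediction. All three knobs are turned and the other things are undisturbed. I'll move above the button.

```bash
python3 -m inch '[{"gripper":0,"offset":[6.25,2.97,0],"delta_rot":[0,0,0]},{"gripper":0,"offset":[6.25,2.97,0],"delta_rot":[0,0,0]},{"gripper":0,"offset":[6.25,2.97,2],"delta_rot":[0,0,0]},{"gripper":0,"offset":[6.25,2.97,4],"delta_rot":[0,0,0]},{"gripper":0,"offset":[6.25,2.97,6],"delta_rot":[0,0,0]},{"gripper":0,"offset":[6.25,2.97,6.8],"delta_rot":[0,0,0]},{"gripper":0,"offset":[6.25,2.97,6.8],"delta_rot":[0,0,0]},{"gripper":0,"offset":[6.25,2.97,6.8],"delta_rot":[0,0,0]},{"gripper":0,"offset":[6.25,2.97,6.8],"delta_rot":[0,0,0]}]'|head -1; S="
from h import *
go(567.6,-78.4,172,18)"; python3 -c "$S"
python3 -m inch '[{"gripper":0,"offset":[0,0,0.4],"delta_rot":[0,0,0]},{"gripper":0,"offset":[0,0,0.8],"delta_rot":[0,0,0]},{"gripper":0,"offset":[0,0,1.2],"delta_rot":[0,0,0]},{"gripper":0,"offset":[0,0,1.6],"delta_rot":[0,0,0]},{"gripper":0,"offset":[0,0,2],"delta_rot":[0,0,0]},{"gripper":0,"offset":[0,0,2],"delta_rot":[0,0,0]}]'|head -1;python3 -c "$S"
```

```text
time: 20.1
t 20.1 pos [567.8 -79.1 209.4] xang 18.1 q7 -0.89 F [0.4 0.2 0.6] M [0.01 0.01 0.06] w 0.2
offset cm [ 0.   -0.07  3.74] rot [ 0.001 -0.001  0.002]
time: 20.6
t 20.6 pos [567.2 -79.  187.5] xang 18.09 q7 -0.88 F [ 0.6  0.2 -0. ] M [0.01 0.02 0.03] w 0.2
offset cm [ 0.06 -0.05  1.55] rot [-0.     0.001  0.002]
```

```bash
S="
from h import *
go(567.6,-78.4,170,18)"; python3 -m inch '[{"gripper":0,"offset":[0,0,0.3],"delta_rot":[0,0,0]},{"gripper":0,"offset":[0,0,0.6],"delta_rot":[0,0,0]},{"gripper":0,"offset":[0,0,0.8],"delta_rot":[0,0,0]},{"gripper":0,"offset":[0,0,0.8],"delta_rot":[0,0,0]}]'|head -1; python3 -c "$S"; python3 - <<'E'
from h import *
from rig import eyes,monitor
f=eyes.grab_frame("side");pickle.dump(f,open("pics/side2.pkl","wb"))
p=proj(f,[(567.6,-78.4,170)])[0].astype(int);print(p)
cv2.imwrite("pics/s2.png",cv2.resize(f["frame"][p[1]-60:p[1]+60,p[0]-80:p[0]+80],(800,600),interpolation=cv2.INTER_CUBIC))
E
```

```text
time: 20.93
t 20.93 pos [567.2 -79.  179.8] xang 18.09 q7 -0.87 F [ 0.2 -1.3 -0.3] M [ 0.06  0.03 -0.  ] w -0.1
offset cm [ 0.06 -0.04  0.98] rot [-0.     0.001  0.002]
[251 162]
```

View pics/s2.png

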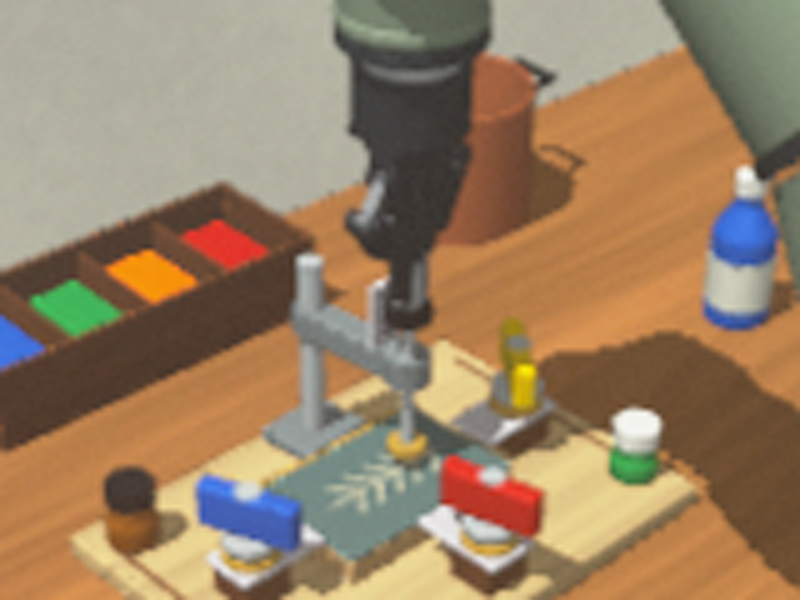

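The tip is on the button and the foot has come down close to the block. The slide holds itself, so no force shows when I stop. I'll go on down slowly until the force rises.

```bash
S="
from h import *
go(567.6,-78.4,169,18)"; python3 -m inch '[{"gripper":0,"offset":[0,0,0.3],"delta_rot":[0,0,0]},{"gripper":0,"offset":[0,0,0.6],"delta_rot":[0,0,0]},{"gripper":0,"offset":[0,0,0.8],"delta_rot":[0,0,0]}]'|head -4; python3 -c "$S"; python3 -m inch '[{"gripper":0,"offset":[0,0,0.15],"delta_rot":[0,0,0]},{"gripper":0,"offset":[0,0,0.15],"delta_rot":[0,0,0]}]'|head -1; python3 -c "$S"
```

```text
time: 21.23
tool_pos: [567.3, -79.1, 172.0]
tool_rot: [-3.102, -0.494, 0.0]
ft_force: [-1.1, -0.1, 3.6]
t 21.23 pos [567.3 -79.1 172. ] xang 18.09 q7 -0.87 F [-1.1 -0.1  3.6] M [-0.01  0.23  0.  ] w -0.1
offset cm [ 0.05 -0.05  0.3 ] rot [-0.     0.     0.002]
time: 21.4
t 21.4 pos [567.3 -79.  170.4] xang 18.1 q7 -0.87 F [-0.8  0.8 -0.8] M [ 0.03  0.   -0.02] w 0.1
offset cm [ 0.05 -0.05  0.14] rot [-0.     0.     0.002]
```

```bash
S="
from h import *
go(567.6,-78.4,169,18)"; python3 -m inch '[{"gripper":0,"offset":[0,0,0.1],"delta_rot":[0,0,0]},{"gripper":0,"offset":[0,0,0.1],"delta_rot":[0,0,0]}]'|head -1; python3 -c "$S"; python3 -m inch '[{"gripper":0,"offset":[0,0,0.08],"delta_rot":[0,0,0]},{"gripper":0,"offset":[0,0,0.08],"delta_rot":[0,0,0]}]'|head -1; python3 -c "$S"
```

```text
time: 21.57
t 21.57 pos [567.3 -79.1 169.7] xang 18.09 q7 -0.87 F [ 0.4 -0.4 -0.7] M [-0.03 -0.    0.02] w 0.2
offset cm [ 0.04 -0.05  0.07] rot [-0.     0.     0.002]
time: 21.73
t 21.73 pos [567.4 -79.1 169.1] xang 18.09 q7 -0.87 F [-0.  0.  5.] M [ 0.03  0.07 -0.1 ] w 0.2
offset cm [ 0.04 -0.06  0.01] rot [-0.    -0.     0.002]
```

```bash
S="
from h import *
go(567.6,-78.4,169,18)"; python3 -m inch '[{"gripper":0,"offset":[0,0,0.08],"delta_rot":[0,0,0]},{"gripper":0,"offset":[0,0,0.08],"delta_rot":[0,0,0]}]'|head -1; python3 -c "$S"; python3 -m inch '[{"gripper":0,"offset":[0,0,0.08],"delta_rot":[0,0,0]},{"gripper":0,"offset":[0,0,0.08],"delta_rot":[0,0,0]}]'|head -1; python3 -c "$S"
```

```text
time: 21.9
t 21.9 pos [567.4 -79.1 169. ] xang 18.09 q7 -0.87 F [-4.7  1.2 17.7] M [0.24 1.02 0.02] w 0.1
offset cm [ 0.04 -0.06  0.  ] rot [-0.    -0.001  0.002]
time: 22.07
t 22.07 pos [567.5 -79.1 168.9] xang 18.09 q7 -0.87 F [-8.8  1.3 30.4] M [ 0.5   1.87 -0.03] w 0.2
offset cm [ 0.03 -0.07 -0.01] rot [ 0.    -0.002  0.001]
```

The force rises sharply to 30 N at TCP z 169, exactly the seated height, so the foot is on the block. I'll hold briefly, then retreat straight up and back.

```bash
python3 -m inch '[{"gripper":0,"offset":[0,0,0],"delta_rot":[0,0,0]},{"gripper":0,"offset":[0,0,0],"delta_rot":[0,0,0]},{"gripper":0,"offset":[0,0,0],"delta_rot":[0,0,0]},{"gripper":0,"offset":[0,0,-1],"delta_rot":[0,0,0]},{"gripper":0,"offset":[0,0,-4],"delta_rot":[0,0,0]},{"gripper":0,"offset":[0,0,-8],"delta_rot":[0,0,0]},{"gripper":0,"offset":[0,0,-10],"delta_rot":[0,0,0]},{"gripper":0,"offset":[-8,-4,-10],"delta_rot":[0,0,0]},{"gripper":0,"offset":[-8,-4,-10],"delta_rot":[0,0,0]},{"gripper":0,"offset":[-8,-4,-10],"delta_rot":[0,0,0]},{"gripper":0,"offset":[-8,-4,-10],"delta_rot":[0,0,0]},{"gripper":0,"offset":[-8,-4,-10],"delta_rot":[0,0,0]}]'; python3 - <<'E'
from h import *
from rig import eyes,monitor
s=monitor.read_state();f=eyes.grab_frame("side")
cv2.imwrite("pics/s3.png",cv2.resize(f["frame"][100:220,170:330],(800,600),interpolation=cv2.INTER_CUBIC))
f=eyes.grab_frame("wrist")
for n,X in dict(red=(461,-56,100.5),yellow=(558.5,-178.8,100.5),blue=(552,71.4,100.5)).items():
    p=proj(f,[X],s)[0].astype(int)
    try: print(n,bar(f,n,(max(p[0]-60,0),max(0,p[1]-60),p[0]+60,p[1]+60),100.5,s)[3])
    except Exception: print(n,"hidden")
E
```

```text
time: 23.07
tool_pos: [479.3, -65.7, 267.8]
tool_rot: [-3.102, -0.494, -0.002]
ft_force: [0.9, 0.6, 0.7]
width: 0.3
finger_force: 0.0
red 15.522993743070174
yellow 142.48924194366893
blue 22.74088700496526
```

View pics/s3.png

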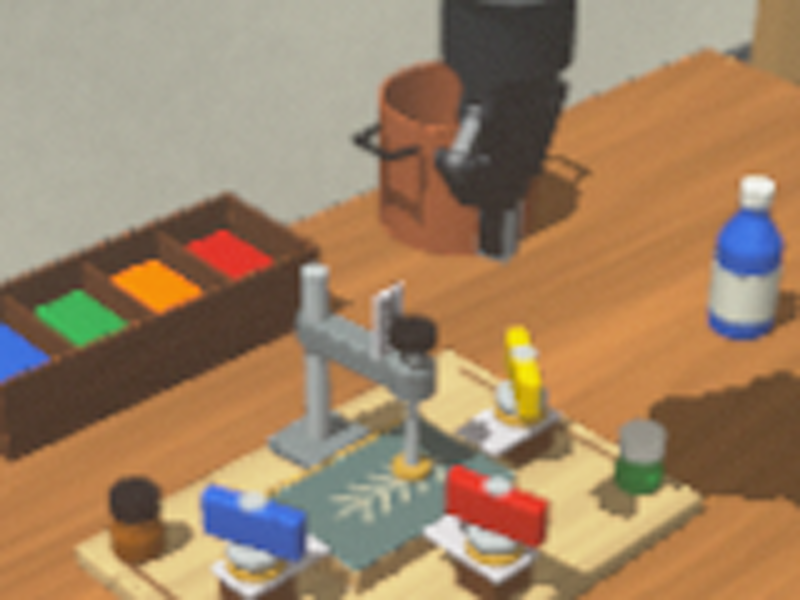

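The foot at (411,467) rests on the block. All three knobs are at their stop angles (15.5°, -37.5°, 22.7°) and the arm is clear. Handing in.

```bash
python3 -c "
from rig import workorder
print(workorder.finish_job())"
```

```text
the job is handed in; nothing more can be done
None
```

I turned the red, yellow and blue knobs to their stops in that order, set the gauge foot on the block, and handed the job in at about 23 s; no verdict was shown, and red's stop was felt less cleanly than the other two.

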